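# Pack glasses cartons in the sliding-stop rack

### The job

Stand the two loose white cartons upright in the packing rack, side by side with the carton already standing at its end wall and facing the same way: the shorter of the two next to that one, the taller nearest the sliding stop. Set them down on the rack floor rather than dropping them, then slide the stop up so that all three stand snug between it and the wall, without gaps. Leave the spray bottle, the glasses case and the spectacles where they are.

Things in the scene. Friction and masses are not known exactly. Their poses are not given: they have to be found in the camera images.
- rack: White metal rack fixed to the bench, open above, 142 mm wide (x). Origin: on the bench, middle of the carton space; y axis points to the end wall. Floor top at z = 6 mm. End wall: inner face at y = +120 mm, 8 mm thick, 110 mm high; base from y = -202 to +128 mm. Lips along both long sides, tops 18 mm above the bench, inner faces at x = -65 and +65 mm. Its place and yaw vary.
- stop (a joint): Sliding end stop of the rack, in m: 0 fully back, grows as it slides towards the end wall (rack +y), up to 0.15. Its carton-side face is at rack y = -0.120 + joint. Starts at 0 to 0.03. Slides with about 3 N of friction and stays where left. With the three cartons (108 mm together) touching each other, wall and stop it reads 0.132.
- stop_handle (a point): Middle of the stop's upright black grip block: 40 mm wide (rack x), 12 mm thick (rack y), this point 47 mm and its top 84 mm above the bench. It is 53 mm behind (rack -y) the stop's carton-side face, with 39 mm free between it and the steel plate; a flat foot 13 mm high joins them. Can be pinched from above along rack y, or pushed from behind.
- stop_face (a point): Middle of the steel stop plate's face towards the cartons, 38 mm above the bench. Plate 120 mm wide (rack x), 8 mm thick, top edge 68 mm above the bench.
- carton_tall_center (a point): Centre (half-way up) of the taller loose carton: a plain white card carton, 110 mm long (its x), 36 mm thick (its y), 95 mm high (z up), about 0.13 kg, rigid. It starts standing upright on the bench beside the rack, on the robot's right; the two loose cartons may have swapped places.
- carton_short_center (a point): Centre (half-way up) of the shorter loose carton: a plain white card carton, 110 mm long (its x), 36 mm thick (its y), 75 mm high (z up), about 0.13 kg, rigid. It starts standing upright on the bench beside the rack, on the robot's right.
- carton_first_center (a point): Centre (half-way up) of the carton already in the rack: a plain white card carton, 110 mm long (its x), 36 mm thick (its y), 60 mm high (z up), about 0.13 kg, rigid. It stands on the rack floor at the end wall, loose, its thickness along rack y, within a few mm of the wall.
- spray: Bystander: lens spray bottle with black cap, 48 mm across, 130 mm high, origin at the centre of its underside.
- case: Bystander: closed black glasses case, 62 x 158 mm and 48 mm high, origin at the centre of its underside.
- glasses: Bystander: folded black spectacles, about 34 x 136 mm and 36 mm high, origin at the centre of their underside.
Mind the look-alikes: they are no part of the job. Leave any red look-alike of the part that bears carton_short_center alone. Leave any yellow look-alike of the part that bears carton_tall_center alone.

How it is judged:
By the outcome, as a careful person would: the job done as asked, in the order asked, and still so for the second after the job is handed in, with the robot touching nothing.
It also fails if it takes over 72 s, if anything falls off the work surface, if the arm or the gripper's body presses on something with over 40 N, if the wrist force passes 120 N, or if a joint passes its speed limit or range.

### The arm

A 6-joint arm with a two-finger parallel gripper is mounted at the origin on the work surface. World frame = base frame: x ahead of the robot, y to its left, z up, the work surface at z = 0. Lengths are in m, angles in rad, forces in N, time in s.
With the tool pointing down it reaches from about 0.3 to 0.85 m from the base axis. Payload 5.4 kg.
Tool frame: the origin (TCP) lies midway between the tips of the shut fingers; the grasp point (between the pads) lies 19 mm behind it; z points along the fingers, y is the line along which they close (so a half turn about z gives the same grasp; the last joint's range is limited). The gripper opens to 85 mm and grips with 20 to 120 N. Pads are 22 mm wide; open, the fingers measure 114 mm over their backs; the gripper's body (76 mm by 85 mm) begins 54 mm behind the grasp point. The pads swing forward as they close: fully open they stand 13 mm farther back than shut.
Start: joints at [0.945, 0.158, 1.597, -0, 1.386, -0.21], TCP at [0.232, 0.526, 0.231] pointing down, gripper open.
Joint ranges: [-2.91, 2.91], [-0.94, 2.29], [0.18, 2.7], [-1.29, 4.43], [0.17, 2.64], [-3, 3]. Speed limits (rad/s): [2.57, 2.57, 3.14, 3.14, 3.14, 3.14].

### API

Orientations are given as a rotation vector (axis times angle).
In Python, from station import arm, vision, job, nets gives the robot as it stands. The module is installed in compiled form; this text tells all that it offers.
- The arm moves only by the shell command python3 -m crank 'ROWS' [FORCE]. ROWS is JSON, a list of rows, each a list of 3 entries, a list of its own where there are three numbers: the gripper command: -1 is shut, 1 is fully open, values between are in proportion, then the shift along the tool's x, y, z in cm, then the turn about the tool's z in degrees. A call has 1 to 12 rows; each row shifts and turns the commanded pose from where the row before left it, along the tool's axes as they then stand; what a row does not reach is not made up. A row lasts 1/10 s, in which the tool goes at most 50 mm and 8.59 degrees, less where a joint would pass 70% of its speed; a pose out of reach is approached as far as the arm can. A call with a gripper value outside its range is refused whole. The fingers move at their own pace and stop on an object; FORCE is the grip in N (left out, the last holds). Time passes only in rows, so rows that do not move let the fingers close. It gives the time, the measured TCP pose, the force, the opening and the grip force at its end, in the units of the state.
- arm.read_state(): the state, without advancing time (a new reading comes with each control period).
- vision.camera(name): name is "scene" or "top" or "wrist"; returns the picture (384x512x3 uint8, red, green, blue); there is no depth.
- vision.camera_model(name): a dict with "fx", "fy", "cx", "cy" (pixels), "T" (4x4, takes a point from camera to world coordinates). Camera axes: x right, y down, z forward; pixel columns grow to the right and rows downward; lengths in m; the calibration is good to about 2 mm. A picture is of the moment at which its call begins: read the wrist's pose just before it. camera_model takes no time and is no camera call; for the wrist camera it gives the pose at the moment of the call.
- job.hand_in(): hands the job in; it is judged then, once.
Trained networks look in the newest picture that a camera, given by its name, has taken for a name from the list of things; names that differ only in an ending like _2 or _b are one class to them, and where a whole thing is asked for, a point or a joint stands for the part that bears it (a point fixed in the world has none). Each returns a list of dicts, best first, with "score" (0 to 1); they miss things now and then, are a little off and sometimes report something else, mostly with a low value. They report only what shows in the picture. A call takes as long as a camera call. They do not tell look-alikes from the thing itself.
- nets.recognise(camera, target): "extent" ([centre column, centre row, width, height] in pixels, round what is visible of it).
- nets.masks_of(camera, target): "region" (384x512 bool, what is visible of it) and "extent" ([centre column, centre row, width, height] in pixels, round what is visible of it).
- nets.landmark_of(camera, target): "xy" ([column, row] in pixels: a listed point, or the origin of a listed thing).
The state is a dict: "t": time; "qpos": joint angles; "dq": joint speeds; "effort": joint torques, N m; "tcp_pos": TCP position; "eef_rot": TCP orientation; "ft_force": force on the tool from outside, world axes, zero at the start; "wrist_torque": the same for the moment, N m; "opening": opening from 0.0 (shut) to 1.0 (fully open); "finger_force": force on a finger pad.
Only numpy, scipy, OpenCV 4.12 (cv2) and the standard library are available. Lean on these libraries where they do the work, as an engineer would, in place of code of your own. Each camera call takes 0.05 s, during which the arm holds its last target. There are 200 camera calls.

## Working session

There is one attempt and no reset: what is moved stays moved. The work goes in short steps, Python scripts to look and compute and a shell command to move; the robot and the scene stay as the last step left them, time stands still between calls to the robot, and variables do not carry over. Pictures are saved under pics/ and viewed, at most 12 in all, crops included, and the job is handed in when it is done.

```bash
mkdir -p pics
cat > h.py <<'E'
import numpy as np,cv2
from station import arm,vision,job,nets
from scipy.spatial.transform import Rotation as R
def ray(m,uv,z):
    d=m["T"][:3,:3]@np.array([(uv[0]-m["cx"])/m["fx"],(uv[1]-m["cy"])/m["fy"],1]);o=np.array(m["T"])[:3,3]
    return o+d*(z-o[2])/d[2]
def proj(m,p):
    T=np.array(m["T"]);c=T[:3,:3].T@(np.array(p)-T[:3,3]);return np.array([m["fx"]*c[0]/c[2]+m["cx"],m["fy"]*c[1]/c[2]+m["cy"]])
def save(n,im): cv2.imwrite("pics/"+n,im[...,::-1])
E
python3 - <<'E'
from h import *
np.set_printoptions(precision=3,suppress=True)
s=arm.read_state();print(s)
ims=[]
Z={"stop_handle":.047,"stop_face":.038,"carton_tall_center":.0475,"carton_short_center":.0375,"carton_first_center":.036,"rack":0,"spray":0,"case":0,"glasses":0}
for c in ["top","scene"]:
    im=vision.camera(c);save(c+"1.png",im)
    m=vision.camera_model(c);m["T"]=np.array(m["T"]);print(c,m["T"][:3,3],m["fx"])
    for t,z in Z.items():
        for r in nets.landmark_of(c,t)[:4]:print(c,t,np.round(r["score"],2),np.round(r["xy"]),ray(m,r["xy"],z)[:2])
E
```

```text
{'t': 0.0, 'qpos': array([ 0.945,  0.159,  1.598,  0.   ,  1.386, -0.21 ]), 'dq': array([-0.   , -0.001,  0.002,  0.   , -0.   ,  0.002]), 'effort': array([  0.   , -39.601, -33.142,  -0.   ,   0.009,  -0.   ]), 'tcp_pos': array([0.232, 0.526, 0.23 ]), 'eef_rot': array([-0.648, -3.073,  0.003]), 'ft_force': array([-0.084,  0.548,  0.136]), 'wrist_torque': array([-0.005,  0.052,  0.018]), 'finger_force': 0.0, 'opening': 0.999139538940115}
top [0.434 0.063 1.056] 362.97210239883566
top stop_handle 0.75 [282. 190.] [ 0.578 -0.005]
top stop_face 0.82 [266. 197.] [0.56 0.04]
top carton_tall_center 0.74 [352. 239.] [ 0.441 -0.195]
top carton_tall_center 0.63 [393. 260.] [ 0.384 -0.306]
top carton_short_center 0.93 [329. 166.] [ 0.647 -0.142]
top carton_short_center 0.83 [417. 194.] [ 0.564 -0.39 ]
top carton_short_center 0.55 [368. 184.] [ 0.596 -0.252]
top carton_first_center 0.62 [191. 192.] [0.576 0.252]
top rack 0.67 [229. 199.] [0.559 0.148]
top rack 0.24 [370. 183.] [ 0.604 -0.268]
top spray 0.78 [117. 230.] [0.47 0.47]
top case 0.7 [334. 127.] [ 0.776 -0.171]
top glasses 0.56 [259. 126.] [0.779 0.058]
scene [1.326 0.704 0.747] 378.72099298810923
scene stop_handle 0.92 [247. 190.] [0.58  0.016]
scene stop_handle 0.28 [216. 140.] [ 0.396 -0.314]
scene stop_face 0.89 [256. 194.] [0.571 0.047]
scene carton_tall_center 0.86 [218. 144.] [ 0.413 -0.285]
scene carton_tall_center 0.55 [228. 157.] [ 0.467 -0.179]
scene carton_short_center 0.95 [187. 166.] [ 0.593 -0.267]
scene carton_short_center 0.78 [199. 183.] [ 0.645 -0.146]
scene carton_short_center 0.66 [174. 153.] [ 0.56  -0.378]
scene carton_first_center 0.65 [312. 219.] [0.563 0.256]
scene carton_first_center 0.41 [215. 140.] [ 0.384 -0.336]
scene rack 0.74 [284. 214.] [0.559 0.149]
scene spray 0.77 [393. 242.] [0.463 0.471]
scene case 0.86 [165. 206.] [ 0.773 -0.179]
scene glasses 0.85 [218. 236.] [0.766 0.063]
```

View pics/top1.png

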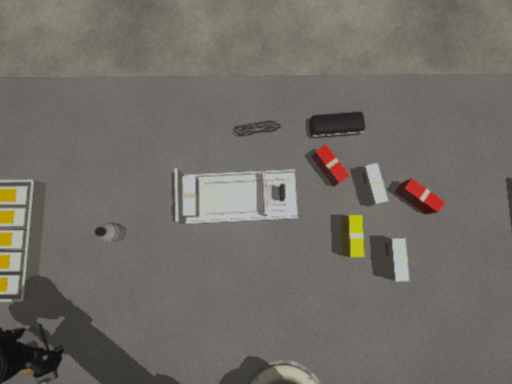

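View pics/scene1.png

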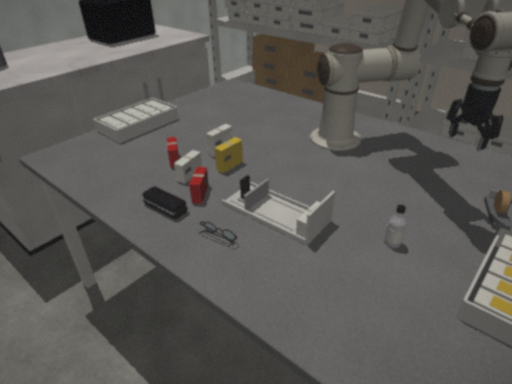

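The top view shows white cartons at (376,184) and (400,260). The red cartons at (331,165) and (423,196) and the yellow one at (356,236) are look-alikes to leave alone. The plain white ones fit the description. Next I'll confirm this in an enlarged crop and fit boxes to the masks to tell the heights apart.

```bash
cat >> h.py <<'E'
from scipy.optimize import minimize
def corners(x,y,yaw,h,z0=0,L=.11,W=.036):
    c,s=np.cos(yaw),np.sin(yaw)
    return [[x+c*a-s*b,y+s*a+c*b,z] for a in(-L/2,L/2) for b in(-W/2,W/2) for z in(z0,z0+h)]
def hullmask(m,P,k=4):
    q=np.array([proj(m,p) for p in P]);hu=cv2.convexHull(((q+.5)*k*16).astype(np.int32))
    im=np.zeros((384*k,512*k),np.uint8);cv2.fillPoly(im,[hu],255,shift=4)
    return cv2.resize(im,(512,384),interpolation=cv2.INTER_AREA)/255.
def boxfit(views,x,y,h,yaws,z0=0):
    # views: list of (model, mask); returns (1-IoU mean, x,y,yaw)
    def f(p):
        e=0
        for m,M in views:
            H=hullmask(m,corners(p[0],p[1],p[2],h,z0));e+=1-np.minimum(H,M).sum()/np.maximum(H,M).sum()
        return e/len(views)
    best=None
    for w in yaws:
        r=minimize(f,[x,y,w],method="Nelder-Mead",options=dict(initial_simplex=[[x,y,w],[x+.01,y,w],[x,y+.01,w],[x,y,w+.2]],xatol=2e-4,fatol=1e-4))
        if best is None or r.fun<best[0]:best=(r.fun,*r.x)
    return best
E
python3 - <<'E'
from h import *
np.set_printoptions(precision=4,suppress=True)
V={}
for c in ["top","scene"]:
    im=vision.camera(c);m=vision.camera_model(c);m["T"]=np.array(m["T"])
    V[c]=(im,m,[(t,r) for t in("carton_tall_center","carton_short_center","carton_first_center") for r in nets.masks_of(c,t)])
for n,p,z in [("A",(.595,-.258),.04),("B",(.387,-.315),.04)]:
    vs=[]
    for c in V:
        im,m,L=V[c];uv=proj(m,(*p,z))
        L2=sorted(L,key=lambda tr:np.hypot(*(np.array(tr[1]["extent"][:2])-uv)))
        t,r=L2[0];print(n,c,uv,t,r["score"],r["extent"],r["region"].sum(), im[r["region"]].mean(0));vs.append((m,r["region"].astype(float)))
    for h in(.06,.075,.095):print(n,h,*boxfit(vs,*p,h,[0,.8,1.6,2.4]))
t=V["top"][0][140:290,300:450];s=V["scene"][0][115:215,150:250]
save("crop1.png",np.hstack([cv2.resize(t,(400,400),interpolation=2),cv2.resize(s,(400,400),interpolation=2)]))
E
```

```text
A top [370.6185 183.7992] carton_tall_center 0.7 [371.9, 184.0, 33.3, 41.8] 814 [135.8084 136.9472 132.1388]
A scene [188.2766 166.001 ] carton_short_center 0.6 [189.5, 167.2, 30.4, 32.3] 594 [113.4125 110.6987 105.1162]
A 0.06 0.1382553983504634 0.594418945515106 -0.2642661535634527 0.21962979746504172
A 0.075 0.09376382293313257 0.5937240652101199 -0.2614344988940897 3.35306578149558
A 0.095 0.2243681340447829 0.5938581548956368 -0.26053812995736647 0.223168086786562
B top [395.4808 258.284 ] carton_tall_center 0.88 [393.9, 258.2, 34.5, 42.0] 1081 [126.2784 127.7086 123.3275]
B scene [217.9227 140.7383] carton_tall_center 0.94 [217.6, 141.2, 24.8, 38.7] 510 [113.8353 111.7373 105.2647]
B 0.06 0.3613041871637296 0.3861318774648491 -0.31645538176583216 0.027427429841106556
B 0.075 0.2637039340638314 0.3882245560068834 -0.3109833042609991 0.02745789754591477
B 0.095 0.1659207547987505 0.38942204764885435 -0.3054783069210967 3.16715914002153
```

View pics/crop1.png

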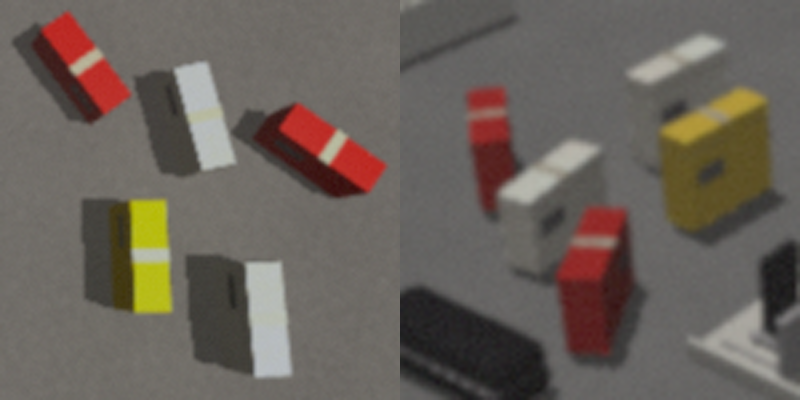

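The crop confirms the plain white pair. A, at (376,184), fits 75 mm high, so it is the short one. B, at (400,260), fits 95 mm, so it is the tall one. Both have a dark label on their +y side. Now I'll move up over the rack to look at it with the wrist camera.

```bash
python3 -m crank '[[1,[0,0,0],-8],[1,[0,0,0],-8],[1,[0,0,0],-7.8]]'; python3 -m crank '[[1,[-2.7,-3.8,-1.2],0],[1,[-2.7,-3.8,-1.2],0],[1,[-2.7,-3.8,-1.2],0],[1,[-2.7,-3.8,-1.2],0],[1,[-2.7,-3.8,-1.2],0],[1,[-2.7,-3.8,-1.2],0],[1,[-2.7,-3.8,-1.2],0],[1,[-2.7,-3.8,-1.2],0],[1,[-2.7,-3.8,-1.2],0],[1,[-2.7,-3.8,-1.2],0],[1,[0,0,0],0],[1,[0,0,0],0]]'
python3 - <<'E'
from h import *
np.set_printoptions(precision=4,suppress=True)
im=vision.camera("wrist");m=vision.camera_model("wrist");m["T"]=np.array(m["T"]);print(m)
a=cv2.resize(im,(512,384));save("w1.png",a)
for t,z in {"stop_handle":.047,"stop_face":.038,"carton_first_center":.036,"rack":0}.items():
    for r in nets.landmark_of("wrist",t)[:2]:print(t,np.round(r["score"],2),np.round(r["xy"]),ray(m,r["xy"],z)[:2])
t=vision.camera("top");s=vision.camera("scene")
save("crop2.png",np.hstack([cv2.resize(t[160:240,160:310],(400,213),interpolation=2),cv2.resize(s[170:245,215:345],(370,213),interpolation=2)]))
E
```

```text
t: 1.7
tcp_pos: [0.2323, 0.526, 0.2313]
eef_rot: [-0.008, 3.142, 0.0]
ft_force: [0.1, 0.3, -0.6]
opening: 0.999
finger_force: 0.0
t: 2.9
tcp_pos: [0.5024, 0.1453, 0.3513]
eef_rot: [-0.004, -3.141, -0.001]
ft_force: [0.5, -0.3, -0.3]
opening: 1.0
finger_force: 0.0
{'fx': 313.24633270524674, 'fy': 313.24633270524674, 'cx': 252.56817520818663, 'cy': 191.67803371953508, 'T': array([[ 0.0013,  0.9604,  0.2787,  0.4312],
       [ 1.    , -0.0014,  0.0002,  0.1454],
       [ 0.0006,  0.2787, -0.9604,  0.4941],
       [ 0.    ,  0.    ,  0.    ,  1.    ]])}
stop_handle 0.6 [153. 198.] [ 0.5709 -0.0038]
stop_face 0.72 [192. 197.] [0.5712 0.0538]
carton_first_center 0.64 [325. 191.] [0.5632 0.2563]
rack 0.59 [259. 183.] [0.5605 0.1565]
```

View pics/w1.png

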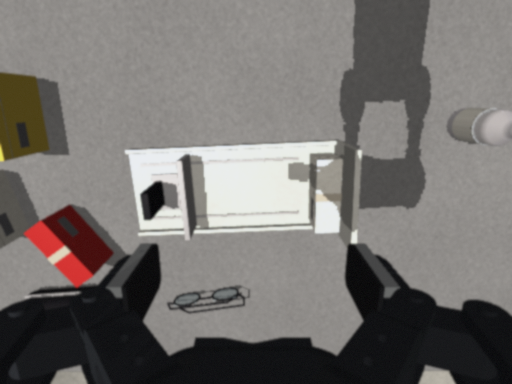

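View pics/crop2.png

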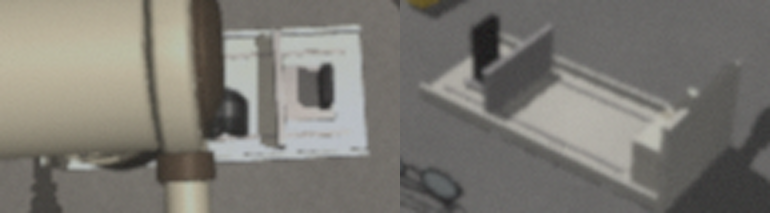

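The wrist view shows the rack from (128,150) to (358,240). The first carton is at (327,190) with its top clear, the stop plate is at column 187 and the grip at (152,200). No dark label shows on the first carton's open -y face, while the loose cartons carry theirs on +y. So they already face the right way and need only small yaw corrections. Next I'll fit the rack pose.

```bash
cat >> h.py <<'E'
def bx(x0,x1,y0,y1,z0,z1,p):
    c,s=np.cos(p[2]),np.sin(p[2])
    return [[p[0]+c*a-s*b,p[1]+s*a+c*b,z] for a in(x0,x1) for b in(y0,y1) for z in(z0,z1)]
def rackmask(m,p,j=None):
    H=np.maximum(hullmask(m,bx(-.071,.071,-.202,.128,0,.018,p)),hullmask(m,bx(-.071,.071,.12,.128,0,.11,p)))
    j=p[3]
    H=np.maximum(H,hullmask(m,bx(-.06,.06,-.128+j,-.12+j,.01,.068,p)))
    return np.maximum(H,hullmask(m,bx(-.02,.02,-.179+j,-.167+j,.01,.084,p)))
def iou(A,B):return np.minimum(A,B).sum()/np.maximum(A,B).sum()
E
python3 - <<'E'
from h import *
np.set_printoptions(precision=4,suppress=True)
D={}
for c in("wrist","scene"):
    im=vision.camera(c);m=vision.camera_model(c);m["T"]=np.array(m["T"])
    U=np.zeros((384,512))
    for t in("rack","stop_handle","carton_first_center"):
        L=nets.masks_of(c,t)
        if t=="rack" or t=="stop_handle":
            r=L[0];print(c,t,r["score"],r["extent"],r["region"].sum());U=np.maximum(U,r["region"])
        else:
            r=min(L,key=lambda r:np.hypot(*(np.array(r["extent"][:2])-proj(m,(.563,.256,.036)))));print(r["extent"],r["score"]);U=np.maximum(U,r["region"]);C=r["region"].astype(float)
    D[c]=(m,U,C,im)
np.save("wr.npy",D["wrist"][3])
for sel in(("wrist",),("scene",),("wrist","scene")):
    f=lambda p:sum(1-iou(rackmask(D[c][0],p),D[c][1]) for c in sel)
    x0=np.array([.563,.15,.03,.02]);S=np.vstack([x0,x0+np.diag([.01,.01,.05,.01])])
    r=minimize(f,x0,method="Nelder-Mead",options=dict(initial_simplex=S,xatol=2e-4,fatol=1e-4,maxfev=300));print(sel,r.fun,r.x)
    print("first box",boxfit([(D[c][0],D[c][2]) for c in sel],.563,.256,.06,[.03],.006))
    m=D["wrist"][0]
    if sel==("wrist",):
        o=D["wrist"][3].copy();q=cv2.findContours((rackmask(m,r.x)>.5).astype(np.uint8),0,2)[0];cv2.drawContours(o,q,-1,(255,0,0),1)
        q=cv2.findContours(D["wrist"][1].astype(np.uint8),0,2)[0];cv2.drawContours(o,q,-1,(0,255,0),1)
        save("w2.png",cv2.resize(o[120:260,100:400],(780,364)))
E
```

```text
wrist rack 0.56 [242.3, 191.8, 236.1, 106.3] 17841
wrist stop_handle 0.86 [168.1, 195.8, 53.2, 83.7] 2490
[326.3, 195.7, 35.6, 87.2] 0.95
scene rack 0.78 [276.3, 209.3, 114.8, 74.2] 3536
scene stop_handle 0.61 [252.0, 191.7, 28.6, 28.7] 607
[307.6, 217.8, 25.9, 34.5] 0.66
('wrist',) 0.031392058463906025 [0.5657 0.154  0.0388 0.014 ]
first box (np.float64(0.02660676313152288), np.float64(0.564619892686151), np.float64(0.2521864988356657), np.float64(0.029787321252997184))
('scene',) 0.0385842767703638 [0.5683 0.1554 0.0428 0.0154]
first box (np.float64(0.5064656181639384), np.float64(0.5685766137524881), np.float64(0.2370495554153968), np.float64(0.3772730140917704))
('wrist', 'scene') 0.08023121970634106 [0.5663 0.1548 0.0414 0.0141]
first box (np.float64(0.31850987335403946), np.float64(0.5648829588510114), np.float64(0.25182956069409945), np.float64(0.03137471193594768))
```

View pics/w2.png

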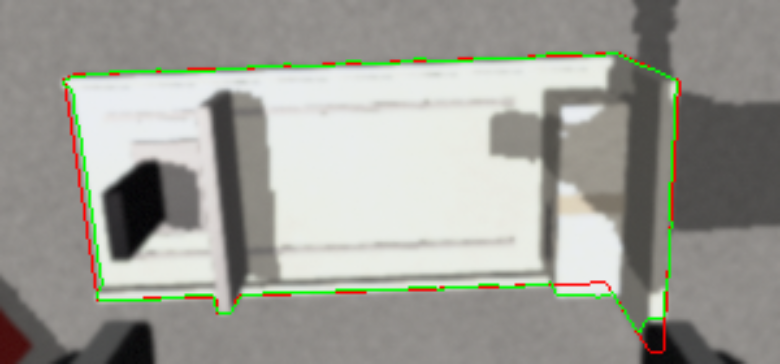

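The rack fit is good: pose (0.566, 0.1545), yaw 0.04, stop about 0.014, all consistent with the given sizes. Now to the short carton for a closer measurement.

```bash
python3 -m crank '[[0.4,[-0.6,-4.5,0.2],0],[0.4,[-0.6,-4.5,0.2],0],[0.4,[-0.6,-4.5,0.2],0],[0.4,[-0.6,-4.5,0.2],0],[0.4,[-0.6,-4.5,0.2],0],[0.4,[-0.6,-4.5,0.2],0],[0.4,[-0.6,-4.5,0.2],0],[0.4,[-0.6,-4.5,0.2],0],[0.4,[-0.6,-4.5,0.2],0],[0.4,[0,0,0],0],[0.4,[0,0,0],0]]'
cat > look.py <<'E'
from h import *
import sys
def carton(name,p,h,yaw,z0=0,cams=("wrist",),pic=None,label=("carton_tall_center","carton_short_center","carton_first_center")):
    vs=[]
    for c in cams:
        im=vision.camera(c);m=vision.camera_model(c);m["T"]=np.array(m["T"]);uv=proj(m,(*p,z0+h/2))
        L=[r for t in label for r in nets.masks_of(c,t)]
        L=[r for r in L if np.hypot(*(np.array(r["extent"][:2])-uv))<25]
        L=sorted(L,key=lambda r:boxfit([(m,r["region"].astype(float))],*p,h,[yaw],z0)[0])
        if not L: print(c,"none near",uv);continue
        r=L[0];print(c,r["score"],r["extent"],im[r["region"]].mean(0).round());vs.append((m,r["region"].astype(float)))
        if pic and c=="wrist":
            b=boxfit(vs[-1:],*p,h,[yaw],z0);o=im.copy()
            cv2.drawContours(o,cv2.findContours((hullmask(m,corners(*b[1:],h,z0))>.5).astype(np.uint8),0,2)[0],-1,(255,0,255),1);save(pic,o)
    b=boxfit(vs,*p,h,[yaw],z0);print(name,np.round(b,4),"y-axis deg",90+np.degrees(b[3]));return b
E
python3 - <<'E'
from look import *
for h in(.075,.095):carton("A",(.594,-.262),h,.21,pic="A%d.png"%(h*1000))
E
```

```text
t: 4.75
tcp_pos: [0.5557, -0.2599, 0.3327]
eef_rot: [-0.004, -3.141, -0.002]
ft_force: [-0.3, 0.5, 0.5]
opening: 0.693
finger_force: 0.0
wrist 0.82 [251.8, 179.2, 43.3, 87.5] [233. 234. 231.]
A [ 0.0447  0.5926 -0.2614  0.2146] y-axis deg 102.29294155703731
wrist 0.63 [248.8, 179.6, 38.8, 89.9] [232. 233. 230.]
A [ 0.1154  0.591  -0.2614  0.1937] y-axis deg 101.09744682130253
```

View pics/A75.png

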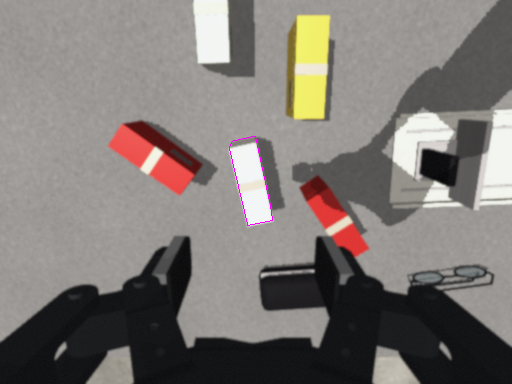

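The magenta fit hugs the short white carton at (251,180), and the reds leave room for the fingers. I'll turn, descend and grip it.

```bash
python3 -m crank '[[0.4,[-3.7,-0.15,0],0],[0.4,[0,0,0],-6.2],[0.4,[0,0,0],-6.2],[0.4,[0,0,4.5],0],[0.4,[0,0,4.5],0],[0.4,[0,0,4.5],0],[0.4,[0,0,4.5],0],[0.4,[0,0,4.5],0],[0.4,[0,0,4],0],[0.4,[0,0,1.8],0],[0.4,[0,0,1],0]]' && python3 -m crank '[[0.4,[0,0,0],0],[0.4,[0,0,0],0],[-1,[0,0,0],0],[-1,[0,0,0],0],[-1,[0,0,0],0],[-1,[0,0,0],0],[-1,[0,0,0],0],[-1,[0,0,0],0],[-1,[0,0,0],0],[-1,[0,0,0],0]]' 35
```

```text
t: 6.25
tcp_pos: [0.5916, -0.2594, 0.0376]
eef_rot: [0.339, -3.12, -0.004]
ft_force: [0.5, 0.1, 0.5]
opening: 0.699
finger_force: 0.0
t: 7.25
tcp_pos: [0.5942, -0.2613, 0.0423]
eef_rot: [-0.338, 3.121, -0.003]
ft_force: [-0.6, 1.1, 6.5]
opening: 0.414
finger_force: 36.2
```

```bash
python3 -m crank '[[-1,[0,0,-2],0],[-1,[0,0,-4],0],[-1,[0,0,-4],0],[-1,[0,0,-4],0],[-1,[0,0,-2],0],[-1,[0,0,0],5],[-1,[0,0,0],5.1],[-1,[0,0,0],0],[-1,[0,0,0],0]]'
```

```text
t: 8.15
tcp_pos: [0.5927, -0.2605, 0.1999]
eef_rot: [0.066, -3.14, -0.001]
ft_force: [-0.5, -0.5, -1.7]
opening: 0.413
finger_force: 35.5
```

```bash
python3 -m crank '[[-1,[0.05,2.3,0],0],[-1,[0.1,4.5,0],0],[-1,[0.1,4.5,0],0],[-1,[0.1,4.5,0],0],[-1,[0.1,4.5,0],0],[-1,[0.1,4.5,0],0],[-1,[0.1,4.5,0],0],[-1,[0.1,4.5,0],0],[-1,[0.1,4.5,0],0],[-1,[0.1,4.5,0],0],[-1,[0.05,1.8,0],0],[-1,[0,0,0],0]]'; python3 -m crank '[[-1,[0,0,0],0],[-1,[0,0,0],0]]'
python3 - <<'E'
from look import *
im=vision.camera("scene");s=im[130:250,200:350];im=vision.camera("wrist")
save("p1.png",np.hstack([cv2.resize(s,(400,320)),cv2.resize(im,(400,320))]))
p=arm.read_state()["tcp_pos"];print(p)
E
```

```text
t: 9.35
tcp_pos: [0.5644, 0.1873, 0.2]
eef_rot: [0.071, -3.14, -0.001]
ft_force: [-1.0, 0.4, -1.1]
opening: 0.412
finger_force: 35.6
t: 9.55
tcp_pos: [0.5654, 0.1835, 0.2001]
eef_rot: [0.062, -3.141, 0.001]
ft_force: [-0.2, -0.5, -1.4]
opening: 0.417
finger_force: 35.6
[0.56547472 0.18338679 0.2002516 ]
```

View pics/p1.png

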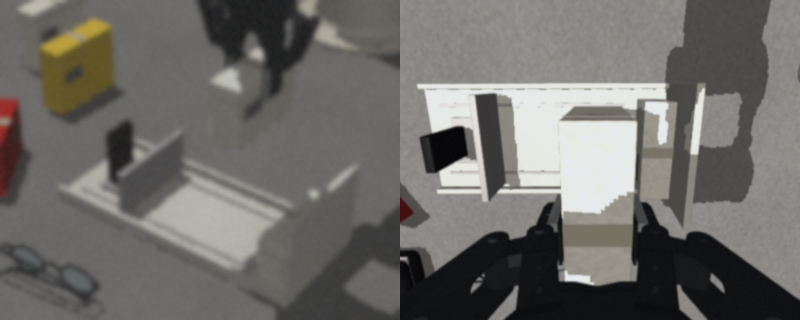

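The short carton hangs straight and parallel to the rack, and the space below it is clear. Lowering with a slow final approach.

```bash
python3 -m crank '[[-1,[0,0,4],0],[-1,[0,0,4],0],[-1,[0,0,4],0],[-1,[0,0,1.6],0],[-1,[0,0,0.8],0],[-1,[0,0,0.4],0],[-1,[0,0,0.2],0],[-1,[0,0,0.2],0],[-1,[0,0,0],0],[-1,[0,0,0],0]]'
```

```text
t: 10.65
tcp_pos: [0.5658, 0.1847, 0.0491]
eef_rot: [-0.063, 3.14, 0.0]
ft_force: [0.4, 0.3, -1.0]
opening: 0.413
finger_force: 35.6
```

```bash
python3 -m crank '[[-1,[0,0,0.1],0],[-1,[0,0,0.1],0],[-1,[0,0,0],0],[-1,[0,0,0],0]]'
```

```text
t: 11.05
tcp_pos: [0.5658, 0.1848, 0.0483]
eef_rot: [-0.063, 3.14, -0.0]
ft_force: [-5.2, -0.9, 9.4]
opening: 0.416
finger_force: 37.1
```

Contact at 9 N. Releasing with a small opening and retreating straight up.

```bash
python3 -m crank '[[0.15,[0,0,0],0],[0.15,[0,0,0],0],[0.15,[0,0,0],0],[0.15,[0,0,0],0],[0.15,[0,0,-1],0],[0.15,[0,0,-2],0],[0.15,[0,0,-4],0],[0.15,[0,0,-4],0],[0.15,[0,0,-4.5],0],[0.15,[0,0,-4.5],0],[0.15,[0,0,0],0]]'
python3 - <<'E'
from look import *
carton("short",(.565,.185),.075,.04,.006,pic="s1.png")
carton("first",(.565,.252),.06,.04,.006)
E
```

```text
t: 12.15
tcp_pos: [0.5692, 0.1851, 0.2558]
eef_rot: [-0.062, 3.126, 0.002]
ft_force: [0.6, -0.4, 0.9]
opening: 0.573
finger_force: 0.0
wrist 0.95 [252.9, 160.4, 36.8, 110.4] [230. 232. 229.]
short [0.0539 0.5612 0.1839 0.0442] y-axis deg 92.53232951605739
wrist 0.75 [315.4, 172.0, 48.3, 111.4] [185. 184. 178.]
first [0.0275 0.5642 0.2524 0.0286] y-axis deg 91.63824083114933
```

```bash
python3 -m crank '[[0.4,[1.9,-4,-0.6],0],[0.4,[1.9,-4,-0.6],0],[0.4,[1.9,-4,-0.6],0],[0.4,[1.9,-4,-0.6],0],[0.4,[1.9,-4,-0.6],0],[0.4,[1.9,-4,-0.6],0],[0.4,[1.9,-4,-0.6],0],[0.4,[1.9,-4,-0.6],0],[0.4,[1.9,-4,-0.6],0],[0.4,[1.9,-4,-0.6],0],[0.4,[1.9,-4,-0.6],0],[0.4,[1.9,-4,-0.6],0]]'; python3 -m crank '[[0.4,[0,0,0],0],[0.4,[0,0,0],0],[0.4,[0,0,0],0]]'
python3 - <<'E'
from look import *
for h in(.075,.095):carton("B",(.389,-.306),h,.03,pic="B%d.png"%(h*1000))
E
```

```text
t: 13.75
tcp_pos: [0.3553, -0.3054, 0.318]
eef_rot: [0.062, -3.141, -0.001]
ft_force: [0.7, -0.4, -0.2]
opening: 0.7
finger_force: 0.0
t: 14.05
tcp_pos: [0.3567, -0.3031, 0.3177]
eef_rot: [0.064, -3.141, -0.002]
ft_force: [0.4, 0.5, 0.2]
opening: 0.699
finger_force: 0.0
wrist 0.56 [250.1, 182.7, 31.9, 93.3] [229. 230. 227.]
B [ 0.1121  0.3918 -0.3066  0.027 ] y-axis deg 91.54505095116204
wrist 0.83 [249.3, 180.2, 34.2, 92.7] [232. 233. 230.]
B [ 0.049   0.3884 -0.306   0.0157] y-axis deg 90.89802251766403
```

View pics/B95.png

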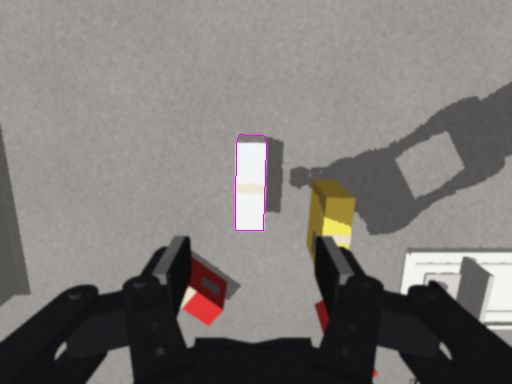

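The tall white carton at (250,182) fits a 95 mm height (0.049 misfit against 0.112 for 75 mm), and the yellow one is about 5 cm clear. Grasping.

```bash
python3 -m crank '[[0.4,[-3.2,-0.3,0],0],[0.4,[0,0,0],1.2],[0.4,[0,0,4.5],0],[0.4,[0,0,4.5],0],[0.4,[0,0,4.5],0],[0.4,[0,0,4.5],0],[0.4,[0,0,4.5],0],[0.4,[0,0,2.3],0],[0.4,[0,0,1.5],0],[0.4,[0,0,0],0],[0.4,[0,0,0],0]]' && python3 -m crank '[[-1,[0,0,0],0],[-1,[0,0,0],0],[-1,[0,0,0],0],[-1,[0,0,0],0],[-1,[0,0,0],0],[-1,[0,0,0],0],[-1,[0,0,0],0],[-1,[0,0,0],0]]' 35
```

```text
t: 15.55
tcp_pos: [0.3886, -0.306, 0.0558]
eef_rot: [-0.029, 3.141, -0.0]
ft_force: [-0.1, 0.4, 0.0]
opening: 0.702
finger_force: 0.0
t: 16.35
tcp_pos: [0.3893, -0.3067, 0.0568]
eef_rot: [-0.03, 3.14, -0.003]
ft_force: [-0.3, 0.9, 6.4]
opening: 0.414
finger_force: 38.9
```

```bash
python3 -m crank '[[-1,[0,0,-2],0],[-1,[0,0,-4],0],[-1,[0,0,-4],0],[-1,[0,0,-4],0],[-1,[0,0,-2],0],[-1,[0,0,0],-1.2],[-1,[0,0,0],0]]'; python3 -m crank '[[-1,[-0.9,1.9,0],0],[-1,[-1.8,3.8,0],0],[-1,[-1.8,3.8,0],0],[-1,[-1.8,3.8,0],0],[-1,[-1.8,3.8,0],0],[-1,[-1.8,3.8,0],0],[-1,[-1.8,3.8,0],0],[-1,[-1.8,3.8,0],0],[-1,[-1.8,3.8,0],0],[-1,[-1.8,3.8,0],0],[-1,[-1.8,3.8,0],0],[-1,[-0.6,1.4,0],0]]'; python3 -m crank '[[-1,[0,0,0],0],[-1,[0,0,0],0],[-1,[0,0,0],0]]'
```

```text
t: 17.05
tcp_pos: [0.3883, -0.3054, 0.2144]
eef_rot: [0.064, -3.14, -0.001]
ft_force: [0.2, 1.0, -1.9]
opening: 0.419
finger_force: 38.5
t: 18.25
tcp_pos: [0.5661, 0.1179, 0.2121]
eef_rot: [0.067, -3.136, -0.002]
ft_force: [-0.6, -0.2, -3.0]
opening: 0.422
finger_force: 38.5
t: 18.55
tcp_pos: [0.5663, 0.1133, 0.2144]
eef_rot: [0.06, -3.139, 0.001]
ft_force: [-0.3, -0.8, -1.6]
opening: 0.415
finger_force: 38.5
```

```bash
python3 -m crank '[[-1,[0,0,4],0],[-1,[0,0,4],0],[-1,[0,0,4],0],[-1,[0,0,1.5],0],[-1,[0,0,0.8],0],[-1,[0,0,0.4],0],[-1,[0,0,0.2],0],[-1,[0,0,0.1],0],[-1,[0,0,0],0],[-1,[0,0,0],0]]'
```

```text
t: 19.55
tcp_pos: [0.5676, 0.1147, 0.0662]
eef_rot: [-0.063, 3.139, -0.0]
ft_force: [0.6, -0.6, -1.9]
opening: 0.416
finger_force: 38.4
```

```bash
python3 -m crank '[[-1,[0,0,0.1],0],[-1,[0,0,0.1],0],[-1,[0,0,0],0],[-1,[0,0,0],0]]'
```

```text
t: 19.95
tcp_pos: [0.5669, 0.1146, 0.0632]
eef_rot: [0.062, -3.141, -0.0]
ft_force: [0.0, -0.1, -1.4]
opening: 0.422
finger_force: 38.4
```

```bash
python3 -m crank '[[-1,[0,0,0.1],0],[-1,[0,0,0.1],0],[-1,[0,0,0],0],[-1,[0,0,0],0]]'
```

```text
t: 20.35
tcp_pos: [0.5673, 0.1149, 0.0626]
eef_rot: [-0.063, 3.141, 0.0]
ft_force: [-4.8, 1.0, 8.1]
opening: 0.42
finger_force: 36.3
```

```bash
python3 -m crank '[[0.15,[0,0,0],0],[0.15,[0,0,0],0],[0.15,[0,0,0],0],[0.15,[0,0,0],0],[0.15,[0,0,-1],0],[0.15,[0,0,-2],0],[0.15,[0,0,-4],0],[0.15,[0,0,-4],0],[0.15,[0,0,-4],0],[0.15,[0,-3.9,-2],0],[0.15,[0,-4,0],0],[0.15,[0,-4,0],0]]'; python3 -m crank '[[0,[0,0,0],0],[0,[0,0,0],0],[0,[0,0,0],0]]'
python3 - <<'E'
from look import *
save("w3.png",vision.camera("wrist"));m=vision.camera_model("wrist");m["T"]=np.array(m["T"])
for t,z in {"stop_handle":.047,"stop_face":.038}.items():
    for r in nets.landmark_of("wrist",t)[:2]:print(t,np.round(r["score"],2),np.round(r["xy"]),ray(m,r["xy"],z)[:2])
carton("tall",(.567,.1145),.095,.04,.006)
carton("short",(.565,.185),.075,.04,.006)
E
```

```text
t: 21.55
tcp_pos: [0.5724, -0.0055, 0.2336]
eef_rot: [-0.064, 3.137, -0.001]
ft_force: [-0.0, 1.2, -1.3]
opening: 0.572
finger_force: 0.0
t: 21.85
tcp_pos: [0.5717, -0.0035, 0.2316]
eef_rot: [-0.063, 3.141, 0.001]
ft_force: [-0.2, -0.1, 0.1]
opening: 0.499
finger_force: 0.0
stop_handle 0.9 [254. 170.] [ 0.57162121 -0.00296556]
stop_face 0.71 [302. 170.] [0.57164398 0.05018131]
stop_face 0.65 [300. 306.] [0.74587017 0.06278705]
wrist 0.79 [375.4, 175.7, 77.1, 122.6] [145. 143. 135.]
tall [0.0163 0.5665 0.1146 0.0432] y-axis deg 92.47334729484727
wrist 0.82 [439.2, 174.1, 75.1, 114.7] [166. 165. 158.]
short [0.15   0.5646 0.1842 0.039 ] y-axis deg 92.23359646044266
```

View pics/w3.png

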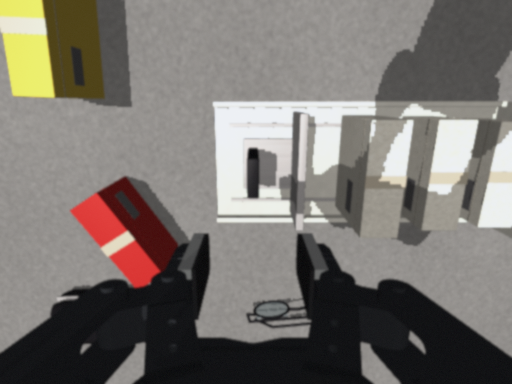

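The view shows the grip at (254,170) centred under the open fingers. All three cartons stand parallel at columns 375, 440 and 495, with labels on matching sides. Now I'll pinch the grip.

```bash
python3 -m crank '[[0,[0,0.1,4],0],[0,[0,0,4],0],[0,[0,0,4],0],[0,[0,0,4],0],[0,[0,0,1.8],0],[0,[0,0,0.8],0],[0,[0,0,0],0],[0,[0,0,0],0]]' && python3 -m crank '[[-1,[0,0,0],0],[-1,[0,0,0],0],[-1,[0,0,0],0],[-1,[0,0,0],0],[-1,[0,0,0],0],[-1,[0,0,0],0],[-1,[0,0,0],0],[-1,[0,0,0],0]]' 30
```

```text
t: 23.2
tcp_pos: [0.5729, -0.0036, 0.0468]
eef_rot: [-0.062, 3.138, -0.001]
ft_force: [0.1, 0.1, 0.1]
opening: 0.503
finger_force: 0.0
t: 24.0
tcp_pos: [0.5727, -0.0035, 0.0467]
eef_rot: [-0.063, 3.139, -0.001]
ft_force: [-0.3, 0.4, 6.9]
opening: 0.137
finger_force: 33.7
```

```bash
python3 -m crank '[[-1,[0,0.5,0],0],[-1,[0,1,0],0],[-1,[0,1,0],0],[-1,[0,1,0],0],[-1,[0,0.5,0],0],[-1,[0,0.4,0],0],[-1,[0,0.4,0],0],[-1,[0,0.4,0],0],[-1,[0,0.4,0],0],[-1,[0,0.4,0],0],[-1,[0,0.4,0],0],[-1,[0,0.4,0],0]]';python3 -m crank '[[-1,[0,0.4,0],0],[-1,[0,0.4,0],0],[-1,[0,0.4,0],0],[-1,[0,0.4,0],0],[-1,[0,0.4,0],0],[-1,[0,0.4,0],0],[-1,[0,0.4,0],0],[-1,[0,0.4,0],0],[-1,[0,0.4,0],0],[-1,[0,0,0],0]]'
```

```text
t: 25.2
tcp_pos: [0.57, 0.0636, 0.0468]
eef_rot: [-0.063, 3.139, -0.003]
ft_force: [-2.3, -4.0, 6.7]
opening: 0.135
finger_force: 33.8
t: 26.2
tcp_pos: [0.5685, 0.0999, 0.0467]
eef_rot: [-0.063, 3.139, -0.003]
ft_force: [-2.0, -2.9, 7.3]
opening: 0.137
finger_force: 33.9
```

```bash
python3 -m crank '[[-1,[0,0.2,0],0],[-1,[0,0.2,0],0],[-1,[0,0.2,0],0],[-1,[0,0.2,0],0],[-1,[0,0.2,0],0],[-1,[0,0,0],0]]';python3 -m crank '[[-1,[0,0.1,0],0],[-1,[0,0.1,0],0],[-1,[0,0,0],0]]'
```

```text
t: 26.8
tcp_pos: [0.5681, 0.1096, 0.0468]
eef_rot: [-0.063, 3.139, -0.003]
ft_force: [-1.7, -5.0, 6.1]
opening: 0.132
finger_force: 33.9
t: 27.1
tcp_pos: [0.568, 0.1112, 0.0467]
eef_rot: [-0.063, 3.139, -0.004]
ft_force: [-2.5, -6.2, 8.4]
opening: 0.135
finger_force: 33.9
```

```bash
python3 -m crank '[[-1,[0,0.1,0],0],[-1,[0,0.1,0],0],[-1,[0,0,0],0]]'
```

```text
t: 27.4
tcp_pos: [0.5679, 0.1131, 0.0468]
eef_rot: [-0.063, 3.139, -0.004]
ft_force: [-2.8, -6.7, 8.0]
opening: 0.139
finger_force: 33.8
```

```bash
python3 -m crank '[[-1,[0,0.1,0],0],[-1,[0,0,0],0]]'; python3 -m crank '[[-1,[0,0.1,0],0],[-1,[0,0,0],0]]'
```

```text
t: 27.6
tcp_pos: [0.5679, 0.1136, 0.0468]
eef_rot: [-0.063, 3.14, -0.005]
ft_force: [-2.7, -8.0, 7.3]
opening: 0.135
finger_force: 33.8
t: 27.8
tcp_pos: [0.5679, 0.1136, 0.0468]
eef_rot: [-0.063, 3.14, -0.008]
ft_force: [-2.9, -13.4, 7.8]
opening: 0.137
finger_force: 33.7
```

The stop has stalled and the force is rising, so the row is pressed together. One more millimetre, then I'll release and check.

```bash
python3 -m crank '[[-1,[0,0.1,0],0],[-1,[0,0,0],0],[-1,[0,0,0],0]]'; python3 -m crank '[[-0.4,[0,0,0],0],[-0.2,[0,0,0],0],[-0.2,[0,0,0],0],[-0.2,[0,0,0],0],[-0.2,[0,0,-1],0],[-0.2,[0,0,-3],0],[-0.2,[0,0,-4.5],0],[-0.2,[0,0,-4.5],0],[-0.2,[0,0,-4.5],0],[-0.2,[0,0,-4.5],0],[-0.2,[0,0,0],0],[-0.2,[0,0,0],0]]'
python3 - <<'E'
from look import *
im=vision.camera("wrist");s=vision.camera("scene");m=vision.camera_model("wrist");m["T"]=np.array(m["T"])
save("w4.png",np.hstack([cv2.resize(im[60:300,200:440],(500,500),interpolation=2),cv2.resize(s[150:250,240:340],(300,500),interpolation=2)]))
for t,z in {"stop_handle":.047,"stop_face":.038}.items():
    for r in nets.landmark_of("wrist",t)[:1]:
        p=ray(m,r["xy"],z)[:2]-[.566,.1545];print(t,np.round(r["score"],2),np.round(r["xy"]),"rack y",p[1]*np.cos(.04)-p[0]*np.sin(.04))
E
```

```text
t: 28.1
tcp_pos: [0.5679, 0.1136, 0.0468]
eef_rot: [-0.062, 3.14, -0.01]
ft_force: [-2.9, -17.0, 7.4]
opening: 0.137
finger_force: 33.9
t: 29.3
tcp_pos: [0.5675, 0.1182, 0.2671]
eef_rot: [-0.063, 3.138, 0.001]
ft_force: [-0.1, 0.0, -0.8]
opening: 0.4
finger_force: 0.0
stop_handle 0.64 [249. 159.] rack y -0.04123788031122888
stop_face 0.93 [291. 164.] rack y 0.009088681137027436
```

View pics/w4.png

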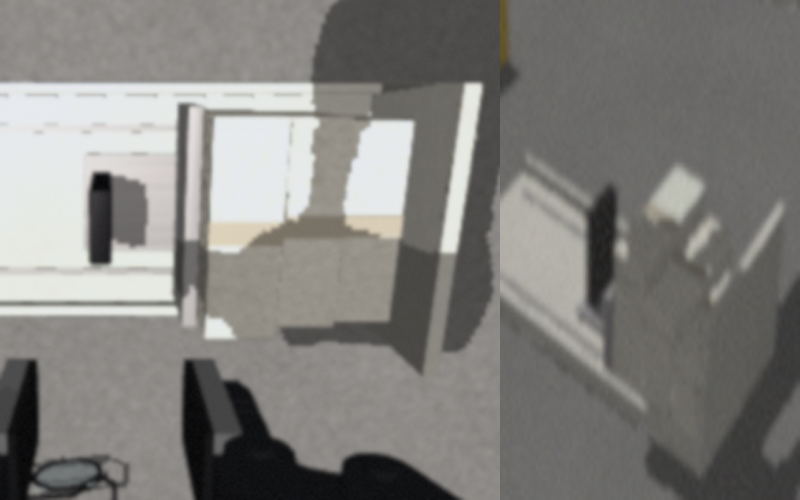

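The three tops touch in one row between the plate (crop column 200) and the wall (column 410). The grip measures rack y = -0.041, which is the value expected for a stop reading of 0.132. The gripper is well clear, so I'm handing in.

```bash
python3 -c "
from station import job
print(job.hand_in())"
```

```text
the job is handed in; nothing more can be done
None
```

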